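# Clear up the repair bench onto the outline pads

## Task

The repair is done: put the red-handled screwdriver, the screen clamp, the suction lifter and the roll of amber tape each onto the blue pad that shows its own outline, lying or standing as it does now, squarely over the outline, with the screwdriver's blade pointing the way its outline does. Leave the phone and the little jar where they are.

Things in the scene. Friction and masses are not known exactly. Their poses are not given: they have to be found in the camera images.
- driver: precision screwdriver lying on the bench, 110 mm long: red handle with aluminium butt, 70 long, 15 wide, 15 mm high, flat underneath (does not roll), and a thin 40 mm steel blade (4.4 mm thick, axis 7.5 mm up). Origin: underside, at the middle of the handle (35 mm from the butt, 75 mm from the tip), near its centre of mass. x points towards the blade tip, z up. 40 g.
- clamp: screen clamp: black block 70 x 40 mm, 16 mm high in the middle, a jaw 12 mm wide and 24 mm high across each end, and a red round knob (18 mm diameter, 12 mm long) on each end: 94 mm long in all. The same both ways round. Origin: centre of the underside; x along its length, y across its 40 mm width, z up. 125 to 255 g.
- sucker: suction lifter standing on its cup: black rubber cup 56 mm in diameter and 6 mm high, a 36 mm black step up to 14 mm, and an upright yellow round handle 20 mm in diameter from 14 to 42 mm high. Round; rigid, and does not stick to anything. Origin: centre of the underside, z up. 50 to 100 g.
- tape: roll of amber tape lying flat: a ring 56 mm in outer and 36 mm in inner diameter, 18 mm high. Origin: centre of the underside, z up. 35 to 70 g.
- pad_driver: blue silicone pad fixed on the bench, 140 x 70 mm, 3 mm thick; origin: centre of its underside, x along its length, z up. Shows in black, life-size, the outline of the screwdriver: a 70 x 15 mm handle bar centred at x = -20 mm and a 5 mm wide blade line from x = +15 to +55 mm. The screwdriver's origin belongs at x = -20 mm, y = 0 on the pad, its x along the pad's x.
- pad_clamp: blue silicone pad fixed on the bench, 140 x 70 mm, 3 mm thick; origin: centre of its underside, x along its length, z up. Shows in black, life-size, the outline of the clamp: a 70 x 40 mm rectangle with an 18 mm wide knob at each end (94 mm long), centred, its length along x. Either way round will do.
- pad_sucker: blue silicone pad fixed on the bench, 140 x 70 mm, 3 mm thick; origin: centre of its underside, x along its length, z up. Shows in black, life-size, the outline of the suction cup: one full black disc of 56 mm at the centre.
- pad_tape: blue silicone pad fixed on the bench, 140 x 70 mm, 3 mm thick; origin: centre of its underside, x along its length, z up. Shows in black, life-size, the outline of the tape roll: a black ring, 56 mm outside and 36 mm inside, blue within, at the centre.
- phone: loose phone lying on the bench beyond the work, black, 72 x 150 x 9 mm (x, y, z), origin at the centre of its underside. Not to be disturbed.
- jar: loose small amber jar with a white cap, 42 mm in diameter and 42 mm high, standing at the robot's right (-y) of the work, origin at the centre of its underside. Not to be disturbed.
Not all that is in view belongs to the job. There is more than one size of the clamp; the one meant has the size given above.

How it is judged:
At the end, for the whole second after the job is handed in: Each of the four things rests flat on its own pad, released and still, within 12 mm of its place over the outline (the screwdriver 12 mm along and across); screwdriver and clamp within 0.25 rad of the outline's direction, the blade pointing as in the outline (z of driver in the frame of pad_driver between 0.001 and 0.006 m and angle between each of driver, clamp, sucker, tape's own z axis and vertical below 0.12 rad and linear speed of each of driver, clamp, sucker, tape below 0.02 m/s and angular speed of each of driver, clamp, sucker, tape below 0.2 rad/s and x of driver in the frame of pad_driver between -0.032 and -0.008 m and y of driver in the frame of pad_driver between -0.012 and 0.012 m and x of pad_driver in the frame of driver above 0 m and angle between the x axis of driver and the x axis of pad_driver, either way round below 0.25 rad and z of clamp in the frame of pad_clamp between 0.001 and 0.006 m and horizontal distance between clamp and pad_clamp below 0.012 m and angle between the x axis of clamp and the x axis of pad_clamp, either way round below 0.25 rad and z of sucker in the frame of pad_sucker between 0.001 and 0.006 m and horizontal distance between sucker and pad_sucker below 0.012 m and z of tape in the frame of pad_tape between 0.001 and 0.006 m and horizontal distance between tape and pad_tape below 0.012 m); the robot touches nothing.
It fails at once if the phone is moved by more than 15 mm (distance of phone from where it was at the start of the episode above 0.015 m).
It fails at once if the jar is moved by more than 15 mm (distance of jar from where it was at the start of the episode above 0.015 m).
It also fails if it takes over 104 s, if anything falls off the work surface, if the arm or the gripper's body presses on something with over 40 N, if the wrist force passes 120 N, or if a joint passes its speed limit or range.

## Robot

A 6-joint arm with a two-finger parallel gripper is mounted at the origin on the work surface. World frame = base frame: x ahead of the robot, y to its left, z up, the work surface at z = 0. Lengths are in m, angles in rad, forces in N, time in s.
With the tool pointing down it reaches from about 0.375 to 0.9 m from the base axis. Payload 3.1 kg.
Tool frame: the origin (TCP) lies at the very end of the fingers, on their centre line; the grasp point (between the pads) lies 19 mm behind it; z points along the fingers, y is the line along which they close (so a half turn about z gives the same grasp; the last joint's range is limited). The gripper opens to 85 mm and grips with 20 to 120 N. Pads are 22 mm wide; open, the fingers measure 114 mm over their backs; the gripper's body (76 mm by 85 mm) begins 54 mm behind the grasp point. The pads swing forward as they close: fully open they stand 13 mm farther back than shut.
Start: joints at [-0.178, 0.527, 1.433, -0, 1.181, -0.178], TCP at [0.625, 0, 0.231] pointing down, gripper open.
Joint ranges: [-3.08, 3.08], [-0.75, 2.2], [0.22, 2.44], [-1.43, 4.57], [0, 2.65], [-2.85, 2.85]. Speed limits (rad/s): [2.79, 2.79, 3.14, 3.14, 3.14, 3.14].

## Interface

Orientations are given as a unit quaternion [x, y, z, w].
In Python, from station import sense, snapshot, camera_params, sign_off gives the robot as it stands.
- The arm moves only by the shell command python3 -m handwheel 'ROWS' [OPENING] [FORCE]. ROWS is JSON, a list that holds one entry, the list of rows, each a list of 4 numbers: the shift along the tool's x, y, z in units of 25 mm (1.0 is 25 mm), then the turn about the tool's z in units of 6 degrees (1.0 is 6 degrees). A call has 1 to 20 rows; each row shifts and turns the commanded pose from where the row before left it, along the tool's axes as they then stand; what a row does not reach is not made up. A row lasts 1/8 s, in which the tool goes at most 62.5 mm and 10.7 degrees, less where a joint would pass 70% of its speed; a pose out of reach is approached as far as the arm can. A call is refused whole if a number of a shift passes 1 or a number of a turn 1, either way. A call with a gripper value outside its range is refused whole. OPENING is the finger opening in mm, from 0 to 85.4, set as the call begins (- or left out, the last holds). The fingers move at their own pace and stop on an object; FORCE is the grip in N (left out, the last holds). Time passes only in rows, so rows that do not move let the fingers close. It gives the time, the measured TCP pose, the force, the opening and the grip force at its end, in the units of the state.
- sense(): the state, without advancing time (a new reading comes with each control period).
- snapshot(name): name is "scene" or "side" or "wrist"; returns (picture, depth): 480x640x3 uint8, red, green, blue; 480x640 float32, m along the optical axis (not along the pixel's ray), 0 where there is no reading.
- camera_params(name): a dict with "mtx" (3x3 intrinsics, pixels), "extrinsics" (4x4, takes a point from camera to world coordinates); the wrist camera has in their place "hand_eye" (4x4, takes a point from camera to tool coordinates, whose origin is the TCP and whose axes are the flange's). Camera axes: x right, y up, looking along -z (the intrinsics and any distortion apply to the point x, -y, -z); pixel columns grow to the right and rows downward; lengths in m; the calibration is good to about 2 mm. A picture is of the moment at which its call begins: read the wrist's pose just before it. camera_params takes no time and is no camera call.
- sign_off(): hands the job in; it is judged then, once.
The state is a dict: "t": time; "q": joint angles; "qd": joint speeds; "tau": joint torques, N m; "tcp_pos": TCP position; "tool_rot": TCP orientation; "force": force on the tool from outside, world axes, zero at the start; "ft_torque": the same for the moment, N m; "finger_gap": opening from 0.0 (shut) to 1.0 (fully open); "gripper_force": force on a finger pad.
Only numpy, scipy, OpenCV 4.12 (cv2) and the standard library are available. Lean on these libraries where they do the work, as an engineer would, in place of code of your own. Each camera call takes 0.05 s, during which the arm holds its last target. There are 200 camera calls.

## Working session

There is one attempt and no reset: what is moved stays moved. The work goes in short steps, Python scripts to look and compute and a shell command to move; the robot and the scene stay as the last step left them, time stands still between calls to the robot, and variables do not carry over. Pictures are saved under pics/ and viewed, at most 14 in all, crops included, and the job is handed in when it is done.

```bash
ls; mkdir -p pics
python3 - <<'E'
from station import *
import cv2, numpy as np
for n in ("scene","side","wrist"):
    s=sense(); p,d=snapshot(n); cv2.imwrite(f"pics/{n}0.png",p[:,:,::-1]); np.save(f"pics/{n}0.npy",d)
    c=camera_params(n); print(n,{k:np.round(v,3).tolist() if k!='x' else v for k,v in c.items()})
print(s)
E
```

```text
pics
scene {'mtx': [[573.657, 0.0, 317.22], [0.0, 573.657, 249.501], [0.0, 0.0, 1.0]], 'extrinsics': [[0.041, -0.721, 0.692, 1.388], [0.999, 0.036, -0.021, -0.129], [-0.009, 0.692, 0.722, 0.871], [0.0, 0.0, 0.0, 1.0]]}
side {'mtx': [[482.713, 0.0, 322.911], [0.0, 482.713, 246.913], [0.0, 0.0, 1.0]], 'extrinsics': [[-0.992, 0.075, -0.099, 0.523], [-0.123, -0.494, 0.861, 0.784], [0.016, 0.866, 0.499, 0.567], [0.0, 0.0, 0.0, 1.0]]}
wrist {'mtx': [[370.737, 0.0, 319.965], [0.0, 370.737, 244.16], [0.0, 0.0, 1.0]], 'hand_eye': [[0.001, 0.964, 0.264, 0.067], [1.0, -0.001, -0.0, -0.0], [-0.0, 0.264, -0.964, -0.142], [0.0, 0.0, 0.0, 1.0]]}
{'t': 0.1, 'q': array([-1.78473314e-01,  5.28418174e-01,  1.43375351e+00,  9.74550106e-06,
        1.18142199e+00, -1.78508403e-01]), 'qd': array([ 2.51908598e-04,  2.84069992e-04, -2.35391859e-03, -2.07951516e-05,
       -1.67259734e-04,  4.47364468e-04]), 'tau': array([ 4.33945943e-04, -4.43301880e+01, -1.78587180e+01, -2.04061280e-04,
        3.88642526e-03,  1.10165692e-05]), 'tcp_pos': array([6.24360714e-01, 1.64183163e-04, 2.30410424e-01]), 'tool_rot': array([ 7.07095332e-01,  7.07117522e-01, -5.66919916e-04, -8.24405686e-04]), 'force': array([-0.06306421,  0.65969396, -0.93375719]), 'ft_torque': array([-0.04661671,  0.00366662,  0.04121122]), 'gripper_force': 0.0, 'finger_gap': 0.9988409765507263}
```

View pics/scene0.png

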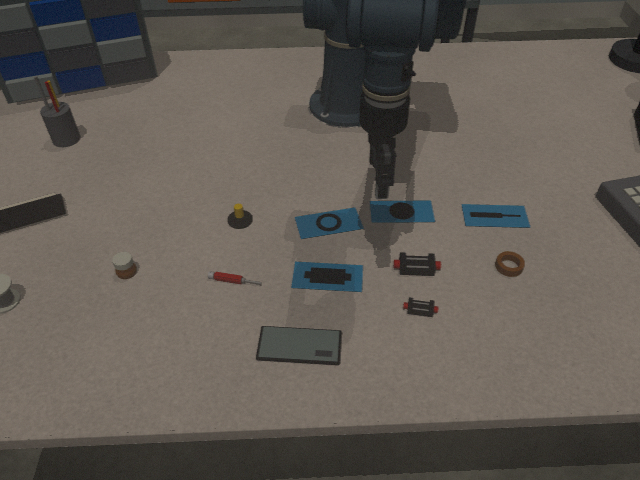

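View pics/side0.png

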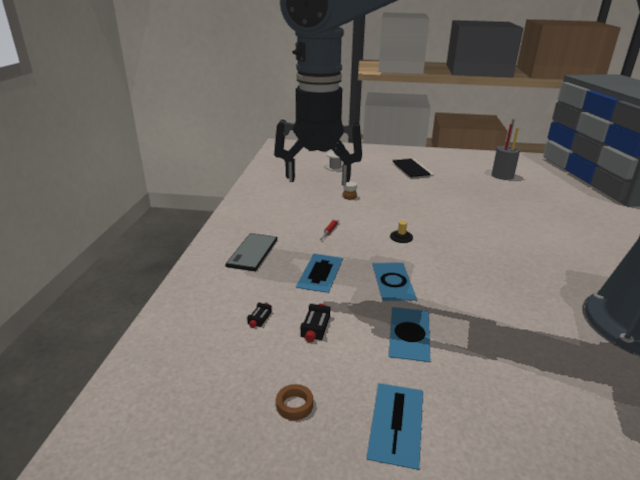

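View pics/wrist0.png

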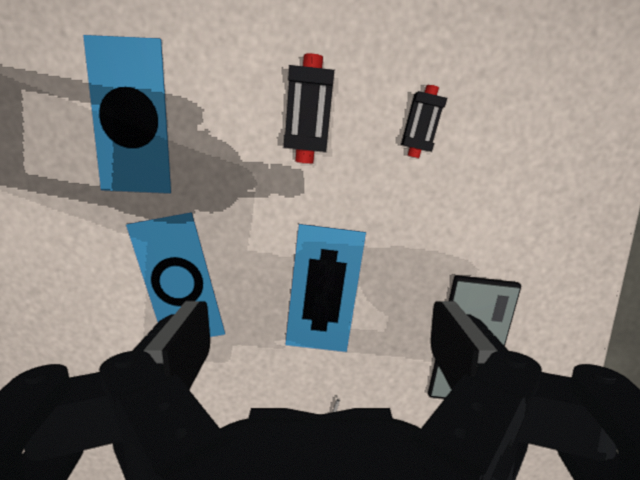

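The scene view looks back at the robot (+y to the right). The targets are:

| Thing | Scene pixel |
|---|---|
| sucker | (239,216) |
| driver, blade to the right | (235,279) |
| big clamp | (417,265) |
| small decoy clamp | (421,307) |
| tape | (510,263) |
| tape pad | (328,223) |
| sucker pad | (402,211) |
| driver pad, blade to the right | (495,216) |
| clamp pad | (328,276) |

The side view shows all of these unobstructed. The wrist view shows the clamps and three pads.

```bash
cat > h.py <<'E'
from station import *
import cv2, numpy as np
from scipy.spatial.transform import Rotation as R
def look(n,tag=None):
    s=sense(); p,d=snapshot(n); c=camera_params(n)
    if tag: cv2.imwrite(f"pics/{tag}.png",p[:,:,::-1])
    if n=="wrist":
        T=np.eye(4); T[:3,:3]=R.from_quat(s["tool_rot"]).as_matrix(); T[:3,3]=s["tcp_pos"]; T=T@c["hand_eye"]
    else: T=c["extrinsics"]
    return p,cloud(d,c["mtx"],T)
def cloud(d,K,T):
    v,u=np.mgrid[:480,:640]
    P=np.stack([(u-K[0,2])/K[0,0]*d,-(v-K[1,2])/K[1,1]*d,-d],-1)
    W=P@T[:3,:3].T+T[:3,3]; W[d<=0]=np.nan
    return W
def masks(p):
    h=cv2.cvtColor(p,cv2.COLOR_RGB2HSV).astype(int); H,S,V=h[...,0],h[...,1],h[...,2]
    return dict(blue=(H>95)&(H<115)&(S>120)&(V>50), red=((H<6)|(H>174))&(S>150)&(V>60),
      amber=(H>=6)&(H<18)&(S>140)&(V>50), yellow=(H>=20)&(H<32)&(S>150)&(V>80), black=(V<45))
def blobs(m,W,amin=25,hull=False):
    n,l,st,ce=cv2.connectedComponentsWithStats(m.astype(np.uint8))
    for i in range(1,n):
        if st[i,4]<amin: continue
        q=W[l==i]; q=q[~np.isnan(q[:,0])]
        if len(q)<10 or not(0.3<np.median(q[:,0])<1 and abs(np.median(q[:,1]))<.55 and np.median(q[:,2])<.06): continue
        r=cv2.minAreaRect((q[:,:2]*1000).astype(np.float32))
        yield ce[i].round(),st[i,4],np.round(r[0],1),np.round(r[1],1),round(r[2],1),np.round(np.percentile(q[:,2],[5,50,95])*1000,1)
E
python3 - <<'E'
from h import *
for n in("scene","side","wrist"):
    p,W=look(n); M=masks(p)
    for k in M:
        for b in blobs(M[k],W,25 if k!="black" else 60): print(n,k,*b)
E
```

```text
scene blue [385. 202.] 112 [415.6  62.4] [79.5 22.1] 86.8 [-1.1  2.4  4.6]
scene blue [422. 211.] 400 [446.5 132.5] [49.6 72.7] 87.6 [-0.6  2.3  5.3]
scene blue [495. 216.] 1084 [470.  293.8] [137.4  75.1] 84.8 [-0.4  2.5  5.2]
scene blue [327. 223.] 936 [474.4 -75.9] [ 73.7 137.3] 9.7 [-1.   2.2  4.9]
scene blue [328. 222.] 133 [472.1 -74.5] [30.9 33.6] 30.2 [0.1 3.  5.9]
scene blue [327. 277.] 1119 [630.  -86.5] [138.3  73.4] 82.2 [-0.5  2.3  4.9]
scene red [396. 263.] 40 [613.8  54.4] [10.4 13.1] 81.6 [12.3 16.5 20.5]
scene red [228. 276.] 151 [ 629.3 -285.1] [56.7 14. ] 74.9 [ 7.8 13.4 16.3]
scene amber [503. 256.] 42 [605.6 271. ] [14.8 41.4] 30.4 [15.2 17.6 20.7]
scene amber [514. 268.] 50 [639.6 285.4] [16. 43.] 8.9 [14.9 18.3 20.4]
scene yellow [238. 210.] 90 [ 455.1 -271.2] [21.  15.5] 5.1 [16.7 35.5 42.7]
scene black [401. 210.] 319 [442.4  89.3] [53.5 53.3] 81.8 [0.2 2.9 5.6]
scene black [488. 215.] 136 [468.4 286.3] [91.6 19.2] 84.5 [0.  2.9 5.6]
scene black [329. 222.] 169 [472.9 -75.2] [50.7 55.5] 85.5 [-0.2  2.8  5. ]
scene black [416. 266.] 490 [615.1  94.8] [67.9 44.
[... 1986 characters left out ...]
[11.7 16. ] 87.8 [13.6 17.2 19. ]
wrist red [431.  89.] 103 [725. 113.] [ 8.3 10.7] 76.6 [ 9.1 11.6 13.1]
wrist red [413. 152.] 104 [713.2  58.6] [ 7.9 10.7] 76.7 [ 9.1 11.7 15.2]
wrist red [304. 156.] 221 [609.3  55.5] [11.6 16.4] 82.3 [13.2 17.3 22.5]
wrist black [307. 107.] 2645 [613.   95.8] [68.7 38.3] 84.4 [14.  16.1 23.9]
wrist black [128. 117.] 2777 [442.6  89.8] [55. 54.] 0.1 [1.2 2.5 3.8]
wrist black [421. 120.] 1212 [719.1  85.8] [47.4 27.4] 78.0 [ 8.7 11.1 16.5]
wrist black [323. 290.] 2455 [627.8 -85.9] [92.4 38.4] 82.8 [1.4 2.6 3.8]
wrist black [176. 280.] 972 [504.5 -34.5] [160.   53.7] 51.4 [1.3 2.5 3.8]
wrist black [479. 283.] 401 [795.2 -74.4] [74.5 25.9] 13.2 [3.9 7.1 8.7]
```

```bash
cat >> h.py <<'E'
def plan(x,y,z,ax=None):
    """mm target; ax = wanted world angle (deg) of tool x; prints shift in row units along present tool axes, turn units"""
    s=sense(); M=R.from_quat(s["tool_rot"]).as_matrix(); p=s["tcp_pos"]*1000
    a=np.degrees(np.arctan2(M[1,0],M[0,0]))
    print("t %.2f"%s["t"],"tcp",p.round(1),"ang %.1f"%a,"tilt",M[:2,2].round(3),"F",s["force"].round(1),"gap %.3f grip %.1f"%(s["finger_gap"],s["gripper_force"]))
    print("shift units",((M.T@(np.array([x,y,z])-p))/25).round(2),"turn units",None if ax is None else round((a-ax)/6,2))
E
python3 -m handwheel '[[[0.77,-0.09,0.8,0.5],[0.77,-0.09,0.8,0.45],[0.77,-0.09,0.8,0],[0.77,-0.09,0.8,0],[0.77,-0.09,0.8,0],[0,0,0.8,0],[0,0,0.8,0],[0,0,0.8,0],[0,0,0.8,0],[0,0,0.4,0],[0,0,0,0]]]' 85 40; python3 -c "
from h import *
plan(613,96,4,84.3)"
```

```text
t: 1.68
tcp_pos: [0.62, 0.0968, 0.0404]
tool_rot: [0.741, 0.671, -0.001, -0.001]
force: [-0.3, -0.3, 0.4]
finger_gap: 0.997
gripper_force: 0.0
t 1.68 tcp [620.   96.8  40.4] ang 84.3 tilt [-0.002  0.   ] F [-0.3 -0.3  0.4] gap 0.997 grip 0.0
shift units [-0.06 -0.27  1.46] turn units 0.0
```

```bash
python3 -m handwheel '[[[-0.06,-0.27,0.4,0],[0,0,0.5,0],[0,0,0.56,0],[0,0,0,0]]]'; python3 -m handwheel '[[[0,0,0,0],[0,0,0,0],[0,0,0,0],[0,0,0,0],[0,0,0,0],[0,0,0,0]]]' 25 50; python3 -c "
from h import *
plan(613,96,70,84.3)"
```

```text
t: 2.17
tcp_pos: [0.6126, 0.0959, 0.0032]
tool_rot: [0.741, 0.671, -0.001, -0.001]
force: [-0.6, 0.1, -0.2]
finger_gap: 0.998
gripper_force: 0.0
t: 2.92
tcp_pos: [0.6144, 0.0959, 0.0056]
tool_rot: [0.741, 0.671, 0.001, 0.001]
force: [-0.3, -0.7, 6.4]
finger_gap: 0.45
gripper_force: 52.1
t 2.92 tcp [614.4  95.9   5.6] ang 84.3 tilt [ 0.002 -0.   ] F [-0.3 -0.7  6.4] gap 0.450 grip 52.1
shift units [-0.   -0.05 -2.58] turn units -0.0
```

```bash
python3 -m handwheel '[[[0,0,-0.5,0],[0,0,-0.8,0],[0,0,-0.8,0.25],[-0.7,0,0,0],[-0.9,0,0,0],[-0.9,0,0,0],[-0.9,0,0,0],[-0.9,0,0,0],[-0.9,0,0,0],[-0.9,0,0,0],[-0.9,0,0,0],[0,0,0,0]]]'; python3 -c "
from h import *
plan(628,-85.5,9,82.8)
look('wrist','w1')"
```

```text
t: 4.42
tcp_pos: [0.5906, -0.0806, 0.0565]
tool_rot: [0.751, 0.66, -0.001, -0.001]
force: [0.8, 0.0, -2.1]
finger_gap: 0.455
gripper_force: 51.3
t 4.42 tcp [590.6 -80.6  56.5] ang 82.6 tilt [-0.002  0.   ] F [ 0.8  0.  -2.1] gap 0.455 grip 51.3
shift units [0.   1.51 1.9 ] turn units -0.04
```

View pics/w1.png

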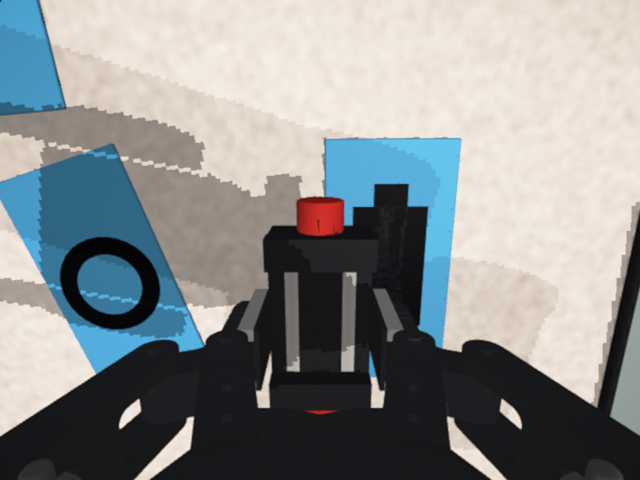

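The wrist view shows the clamp held level, its knob at (320,215). The pad lies to its right, the outline knob at (392,195), which agrees with the computed shift.

```bash
python3 -m handwheel '[[[0,0.75,0,-0.04],[0,0.76,0,0],[0,0,0.6,0],[0,0,0.6,0],[0,0,0.5,0],[0,0,0.2,0],[0,0,0,0]]]'; python3 -c "
from h import *
plan(628,-85.5,8,82.8)"
```

```text
t: 5.35
tcp_pos: [0.6287, -0.0822, 0.0095]
tool_rot: [0.749, 0.663, -0.0, -0.0]
force: [0.1, 0.3, -2.0]
finger_gap: 0.451
gripper_force: 51.2
t 5.35 tcp [628.7 -82.2   9.5] ang 83.0 tilt [-0.001  0.   ] F [ 0.1  0.3 -2. ] gap 0.451 grip 51.2
shift units [-0.13 -0.01  0.06] turn units 0.04
```

```bash
python3 -m handwheel '[[[-0.13,0,0.05,0],[0,0,0,0]]]'; python3 -m handwheel '[[[0,0,0,0],[0,0,0,0],[0,0,0,0],[0,0,-0.8,0],[0,0,-1,0],[0,0,-1,0],[-0.7,-1,-1,0],[-1,-1,-1,0],[-1,-1,-1,0],[-1,-1,-1,0],[-1,-0.8,-1,0],[-1,0,0,0],[0,0,0,0],[0,0,0,0]]]' 85
python3 - <<'E'
from h import *
plan(453,-267,20,90)
p,W=look('wrist','w2'); M=masks(p)
for k in M:
    for b in blobs(M[k],W,25 if k!="black" else 60): print(k,*b)
E
```

```text
t: 5.6
tcp_pos: [0.629, -0.086, 0.0087]
tool_rot: [0.749, 0.663, 0.0, 0.0]
force: [-0.3, 0.7, -1.9]
finger_gap: 0.447
gripper_force: 51.2
t: 7.35
tcp_pos: [0.4923, -0.2118, 0.204]
tool_rot: [0.749, 0.663, 0.0, -0.0]
force: [0.9, 0.4, 0.5]
finger_gap: 0.999
gripper_force: 0.0
t 7.35 tcp [ 492.3 -211.8  204. ] ang 83.0 tilt [0. 0.] F [0.9 0.4 0.5] gap 0.999 grip 0.0
shift units [-2.38 -1.29  7.36] turn units -1.16
blue [278.  74.] 8517 [472.3 -80.6] [ 68.9 128.7] 10.4 [0.7 2.  3.3]
blue [452.  85.] 5358 [ 625.4 -101.4] [108.1  69.7] 82.6 [0.8 2.  3.4]
blue [276.  62.] 1642 [471.4 -75.3] [36.7 35.8] 82.9 [1.5 2.8 4. ]
red [463. 101.] 340 [ 624.7 -127.1] [12.3 20.2] 83.4 [14.9 20.  22.2]
red [467. 275.] 897 [ 625.8 -284. ] [55.1 13.9] 75.9 [ 8.3 13.6 15.1]
yellow [284. 291.] 547 [ 453.4 -277.8] [19.  33.4] 13.4 [17.9 40.2 42. ]
black [466.  48.] 4421 [627.2 -92.4] [80.5 40.9] 82.9 [ 6.  18.5 26.7]
black [618. 101.] 1716 [ 757.9 -145.3] [ 35.4 151.2] 6.0 [2.6 6.5 8.6]
black [276.  61.] 1939 [471.3 -75.7] [54.2 54.3] 42.5 [1.3 2.5 3.8]
black [287. 276.] 1666 [ 452.2 -269.6] [51.9 53.6] 70.8 [ 3.8  5.5 13.6]
```

View pics/w2.png

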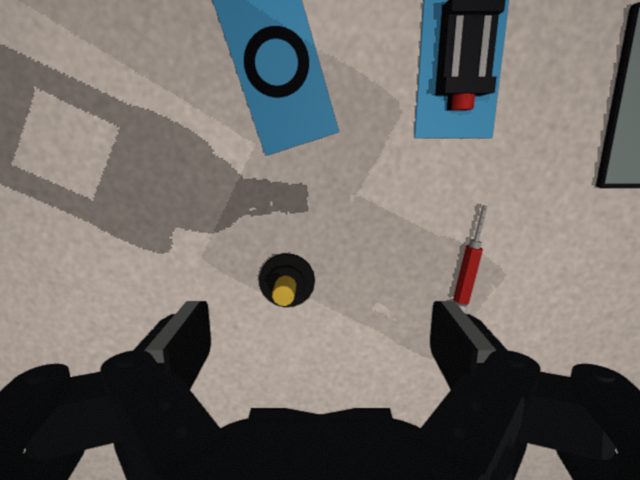

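The wrist view shows the clamp sitting over its outline, the sucker at (287,278), and the driver's red handle at (467,275) with its tip at (482,206).

Run:
```python
from h import *
p,W=look('wrist'); M=masks(p)
q=W[M['yellow']&(W[...,2]>.039)]*1000; print("sucker top",cv2.minEnclosingCircle(q[:,:2].astype(np.float32)),q.mean(0))
q=W[M['black']&(W[...,2]<.009)&(abs(W[...,0]-.453)<.04)&(abs(W[...,1]+.27)<.04)]*1000; print("cup",cv2.minEnclosingCircle(q[:,:2].astype(np.float32)))
# driver: all points above bench near it
m=(abs(W[...,0]-.63)<.06)&(abs(W[...,1]+.275)<.08)&(W[...,2]>.0055)&(W[...,2]<.03)
q=W[m]*1000; print("driver",cv2.minAreaRect(q[:,:2].astype(np.float32)),len(q),np.percentile(q[:,2],[5,50,95]))
a=np.radians(75.5);s=q[:,:2]@[np.cos(a),np.sin(a)];i=q[s.argmin()],q[s.argmax()];print(i)
plan(453,-269,20,83)
```

```text
sucker top ((451.43878173828125, -271.1253356933594), 9.818680763244629) [ 451.62749375 -270.78601337   40.92123074]
cup ((452.0338439941406, -270.3409423828125), 27.28765869140625)
driver ((630.0860595703125, -269.75396728515625), (105.1937255859375, 15.328692436218262), 74.7366943359375) 1270 [ 6.95522724 12.85153237 14.93481827]
(array([ 622.30567926, -322.15084858,   11.95709703]), array([ 641.99008973, -218.48238012,    8.03615548]))
t 7.45 tcp [ 492.3 -211.4  203.5] ang 83.1 tilt [-0.001  0.001] F [ 0.3  0.  -0.1] gap 0.995 grip 0.0
shift units [-2.48 -1.28  7.34] turn units 0.02
```

```bash
python3 -m handwheel '[[[-0.84,-0.44,0.7,0],[-0.85,-0.44,0.9,0],[-0.85,-0.44,0.9,0],[0,0,0.9,0],[0,0,0.9,0],[0,0,0.9,0],[0,0,0.9,0],[0,0,0.7,0],[0,0,0.5,0],[0,0,0,0]]]' 60; python3 -c "
from h import *
plan(452,-270.5,20)"; python3 -m handwheel '[[[0,0,0,0],[0,0,0,0],[0,0,0,0],[0,0,0,0],[0,0,0,0],[0,0,0,0]]]' 8 40;python3 -c "
from h import *
plan(452,-270.5,20)"
```

```text
t: 8.7
tcp_pos: [0.4517, -0.2707, 0.0202]
tool_rot: [0.748, 0.663, -0.0, -0.001]
force: [0.6, -0.4, 0.6]
finger_gap: 0.701
gripper_force: 0.0
t 8.70 tcp [ 451.7 -270.7   20.2] ang 83.1 tilt [-0.002  0.001] F [ 0.6 -0.4  0.6] gap 0.701 grip 0.0
shift units [0.01 0.01 0.01] turn units None
t: 9.45
tcp_pos: [0.4524, -0.2719, 0.0219]
tool_rot: [0.749, 0.663, 0.0, 0.001]
force: [0.2, 0.8, 5.2]
finger_gap: 0.215
gripper_force: 39.3
t 9.45 tcp [ 452.4 -271.9   21.9] ang 83.0 tilt [ 0.001 -0.001] F [0.2 0.8 5.2] gap 0.215 grip 39.3
shift units [ 0.05 -0.02  0.08] turn units None
```

```bash
python3 -m handwheel '[[[0,0,-0.7,0],[0,0,-0.9,0],[0.5,0,-0.3,0],[0.9,0,0,0],[1,0,0,0],[1,0,0,0],[1,0,0,0],[1,0,0,0],[1,0,0,0],[1,0,0,0],[1,0,0,0],[1,0,0,0],[1,0,0,0],[1,0,0,0],[1,0,0,0],[1,0,0,0],[1,0,0,0],[0,0,0,0],[0,0,0,0]]]'
python3 - <<'E'
from h import *
plan(443,89,23.5)
p,W=look('wrist','w3'); M=masks(p)
for b in blobs(M['blue'],W,400): print(*b)
E
```

```text
t: 11.82
tcp_pos: [0.4944, 0.0863, 0.0681]
tool_rot: [0.748, 0.663, -0.001, -0.001]
force: [0.1, -0.1, -1.8]
finger_gap: 0.217
gripper_force: 39.2
t 11.82 tcp [494.4  86.3  68.1] ang 83.1 tilt [-0.002 -0.   ] F [ 0.1 -0.1 -1.8] gap 0.217 grip 39.2
shift units [-0.14 -2.05  1.79] turn units None
[204.   2.] 495 [461.  225.9] [ 3.  68.7] 84.5 [0.6 1.8 2.9]
[220. 216.] 14374 [444.7  97.6] [123.7  73.1] 87.7 [0.9 2.  3.1]
[582. 397.] 1290 [605.9  22.1] [ 26.6 182.1] 46.1 [0.8 2.  3. ]
[315. 402.] 1079 [479.5  39.3] [118.3  37.5] 87.7 [0.8 2.  3.2]
```

View pics/w3.png

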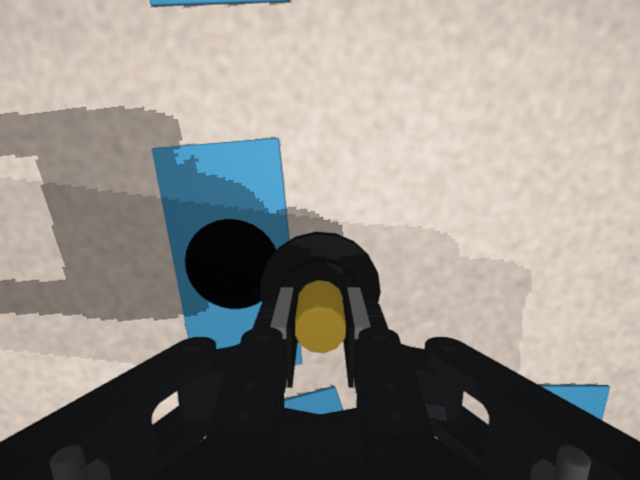

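The wrist view shows the sucker held upright at (320,290), with the pad's disc to its left at (231,263).

```bash
python3 -m handwheel '[[[-0.04,-0.7,0,0],[-0.05,-0.7,0,0],[-0.05,-0.65,0.3,0],[0,0,0.6,0],[0,0,0.6,0],[0,0,0.25,0],[0,0,0,0]]]'; python3 -c "
from h import *
plan(443,89,23.5)"
```

```text
t: 12.75
tcp_pos: [0.4442, 0.088, 0.025]
tool_rot: [0.749, 0.662, -0.0, -0.0]
force: [-0.1, -0.0, -0.0]
finger_gap: 0.214
gripper_force: 39.2
t 12.75 tcp [444.2  88.   25. ] ang 83.0 tilt [-0. -0.] F [-0.1 -0.  -0. ] gap 0.214 grip 39.2
shift units [ 0.03 -0.05  0.06] turn units None
```

```bash
python3 -m handwheel '[[[0,0,0,0],[0,0,0,0],[0,0,-0.3,0],[0,0,-0.9,0],[0,0,-1,0],[0.5,0.8,-1,0],[0.9,1,-1,0],[0.9,1,-1,0],[0.9,1,-1,0],[0.9,1,-1,0],[0.9,1,0,0],[0,0,0,0],[0,0,0,0]]]' 85
python3 - <<'E'
from h import *
plan(620,287,0)
p,W=look('wrist','w4'); M=masks(p)
for k in('blue','amber','yellow','black'):
    for b in blobs(M[k],W,200): print(k,*b)
m=(abs(W[...,0]-.62)<.06)&(abs(W[...,1]-.287)<.06)&(W[...,2]>.0145)&(W[...,2]<.03)
q=W[m]*1000; print("tape",cv2.minEnclosingCircle(q[:,:2].astype(np.float32)),cv2.minAreaRect(q[:,:2].astype(np.float32)),np.percentile(q[:,2],[5,50,95]))
E
```

```text
t: 14.38
tcp_pos: [0.602, 0.1948, 0.2044]
tool_rot: [0.749, 0.663, -0.001, -0.001]
force: [0.8, -0.4, -0.2]
finger_gap: 0.994
gripper_force: 0.0
t 14.38 tcp [602.  194.8 204.4] ang 83.1 tilt [-0.002 -0.001] F [ 0.8 -0.4 -0.2] gap 0.994 grip 0.0
shift units [3.75 0.29 8.17] turn units None
blue [156. 115.] 11361 [468.  294.4] [139.   69.6] 85.1 [0.7 2.  3.3]
blue [168. 291.] 2826 [484.  155.2] [182.6  61.4] 21.0 [0.9 2.1 3.2]
blue [209. 369.] 933 [498.8 113.8] [217.7  39.4] 63.4 [0.8 2.1 3.5]
blue [229. 415.] 601 [532.9  87.2] [272.7  41.6] 59.5 [0.9 2.1 3.7]
blue [382. 407.] 578 [639.2  80. ] [247.5  67.9] 88.1 [0.7 2.1 3.3]
amber [328. 112.] 1933 [618.7 284.1] [53.3 53.4] 83.1 [15.6 17.  18.2]
black [158. 136.] 1509 [467.5 294. ] [108.2  15.3] 85.2 [1.3 2.5 3.7]
tape ((618.5079956054688, 283.6882019042969), 27.88863182067871) ((618.6675415039062, 283.6934814453125), (54.138248443603516, 54.94496536254883), 83.0521011352539) [15.42492168 16.90399736 18.14810149]
```

View pics/w4.png

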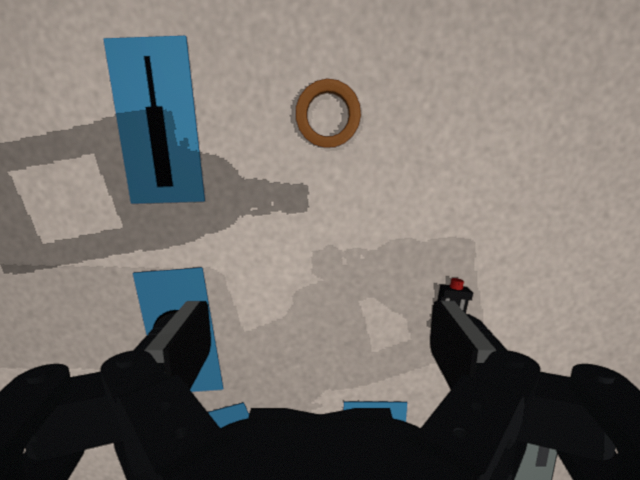

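The wrist view shows the tape at (327,113) and the driver pad at (154,120) with its blade up (+y). The sucker pad is behind the finger.

```bash
python3 -m handwheel '[[[0.7,0.05,0.6,0],[0.75,0.05,0.8,0],[0.75,0.05,0.8,0],[0.75,0.05,0.8,0],[0.67,0.03,0.8,0],[0,0,0.9,0],[0,0,0.9,0],[0,0,0.9,0],[0,0,0.8,0],[0,0,0.5,0],[0,0,0.26,0],[0,0,0,0]]]' 85; python3 -m handwheel '[[[0,0,0,0],[0,0,0,0],[0,0,0,0],[0,0,0,0],[0,0,0,0]]]' 40 40;python3 -c "
from h import *
plan(472,-75,70)"
```

```text
t: 15.92
tcp_pos: [0.6201, 0.2842, 0.0031]
tool_rot: [0.749, 0.663, -0.0, -0.0]
force: [0.6, -0.3, 0.2]
finger_gap: 0.999
gripper_force: 0.0
t: 16.55
tcp_pos: [0.6206, 0.2844, 0.0049]
tool_rot: [0.749, 0.663, 0.001, 0.0]
force: [-0.7, 0.2, 5.9]
finger_gap: 0.641
gripper_force: 41.4
t 16.55 tcp [620.6 284.4   4.9] ang 83.0 tilt [0.002 0.   ] F [-0.7  0.2  5.9] gap 0.641 grip 41.4
shift units [-14.99  -4.16  -2.62] turn units None
```

```bash
python3 -m handwheel '[[[0,0,-0.6,0],[0,0,-0.9,0],[-0.5,0,-0.9,0],[-0.9,-0.1,-0.6,0],[-1,-0.3,0,0],[-1,-0.3,0,0],[-1,-0.3,0,0],[-1,-0.3,0,0],[-1,-0.3,0,0],[-1,-0.3,0,0],[-1,-0.3,0,0],[-1,-0.3,0,0],[-1,-0.3,0,0],[-1,-0.3,0,0],[-1,-0.3,0,0],[-1,-0.3,0,0],[-1,-0.3,0,0],[-0.6,-0.16,0,0],[0,0,0,0],[0,0,0,0]]]'
python3 - <<'E'
from h import *
plan(473,-75,7)
p,W=look('wrist','w5'); M=masks(p)
E
```

```text
t: 19.05
tcp_pos: [0.4715, -0.0751, 0.0785]
tool_rot: [0.749, 0.663, 0.0, 0.0]
force: [0.4, 0.2, -0.1]
finger_gap: 0.639
gripper_force: 42.2
t 19.05 tcp [471.5 -75.1  78.5] ang 83.0 tilt [0. 0.] F [ 0.4  0.2 -0.1] gap 0.639 grip 42.2
shift units [0.01 0.06 2.86] turn units None
```

View pics/w5.png

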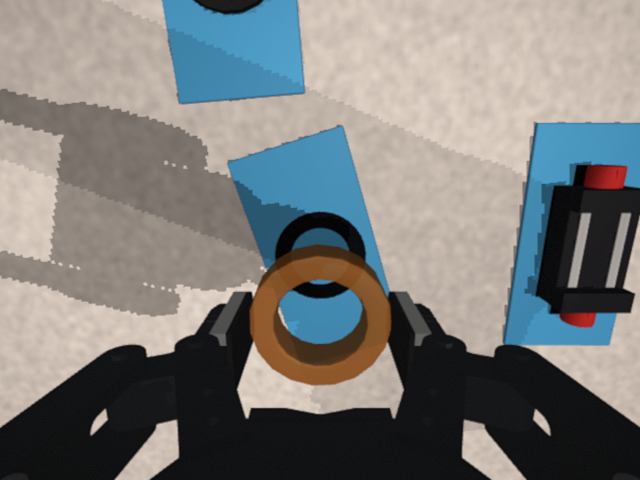

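The wrist view shows the tape held level at (320,313) above the pad's ring at (320,255), as perspective would have it. The clamp sits on its pad at (592,245).

```bash
python3 -m handwheel '[[[0,0.06,0.6,0],[0,0,0.8,0],[0,0,0.8,0],[0,0,0.5,0],[0,0,0.16,0],[0,0,0,0]]]'; python3 -c "
from h import *
plan(472,-75,7)"; python3 -m handwheel '[[[0,0,0.03,0],[0,0,0,0],[0,0,0,0]]]' 85; python3 -m handwheel '[[[0,0,-0.5,0],[0,0,-1,0],[0,0,-1,0],[0,0,-1,0],[-0.8,0.8,-1,0.65],[-1,1,-1,0.65],[-1,1,-1,0],[-1,1,0,0],[-1,0.8,0,0],[-1,0.8,0,0],[0,0,0,0],[0,0,0,0]]]'
python3 - <<'E'
from h import *
p,W=look('wrist','w6'); M=masks(p)
for k in('blue','red','amber'):
    for b in blobs(M[k],W,200): print(k,*b)
m=(abs(W[...,0]-.63)<.06)&(abs(W[...,1]+.275)<.08)&(W[...,2]>.0055)&(W[...,2]<.03)
q=W[m]*1000; print("driver",cv2.minAreaRect(q[:,:2].astype(np.float32)),len(q),np.percentile(q[:,2],[5,50,95]))
a=np.radians(75.3);s=q[:,:2]@[np.cos(a),np.sin(a)];print(q[s.argmin()],q[s.argmax()])
plan(623.5,-291,4,75.3)
E
```

```text
t: 19.85
tcp_pos: [0.4723, -0.0749, 0.0078]
tool_rot: [0.749, 0.663, -0.0, -0.0]
force: [-2.6, 1.4, 14.0]
finger_gap: 0.639
gripper_force: 43.5
t 19.85 tcp [472.3 -74.9   7.8] ang 83.1 tilt [-0.001  0.   ] F [-2.6  1.4 14. ] gap 0.639 grip 43.5
shift units [-0.01 -0.01  0.03] turn units None
t: 20.23
tcp_pos: [0.4729, -0.0755, 0.0057]
tool_rot: [0.749, 0.663, -0.0, -0.0]
force: [-0.0, -0.2, 0.1]
finger_gap: 0.996
gripper_force: 0.0
t: 21.72
tcp_pos: [0.5707, -0.2459, 0.1686]
tool_rot: [0.792, 0.61, -0.0, -0.001]
force: [-0.0, -0.3, 0.3]
finger_gap: 0.994
gripper_force: 0.0
blue [78. 13.] 654 [435.8 -48.6] [32.5 23.9] 54.6 [0.7 2.  3.3]
blue [166.  92.] 6581 [475.8 -99.8] [69.3 90.8] 10.4 [0.7 2.  3.2]
blue [344.  61.] 5762 [ 623.5 -119.1] [73.1 69.3] 82.9 [0.8 2.  3.3]
blue [130.  39.] 1492 [469.6 -73.1] [31.7 30.2] 9.5 [1.5 2.8 4.1]
red [349.  54.] 453 [ 623.8 -127.1] [12.6 17.7] 82.6 [16.1 20.2 21.9]
red [396. 253.] 1067 [ 626.8 -284.2] [55.2 14.3] 75.2 [ 9.7 13.8 15. ]
amber [126.  38.] 2716 [472.3 -78.2] [50.3 54.3] 75.9 [18.3 19.9 21.1]
driver ((629.9221801757812, -272.1299743652344), (109.53130340576172, 15.059163093566895), 75.20594024658203) 1717 [ 7.41689177 13.06633141 14.87022246]
[ 612.10344504 -324.06741149   11.43160198] [ 642.93430905 -218.9230747     8.77970174]
t 21.77 tcp [ 570.7 -245.5  168.6] ang 75.3 tilt [-0.001  0.001] F [ 0.2  0.3 -0.6] gap 0.994 grip 0.0
shift units [-1.23  2.52  6.58] turn units -0.01
```

View pics/w6.png

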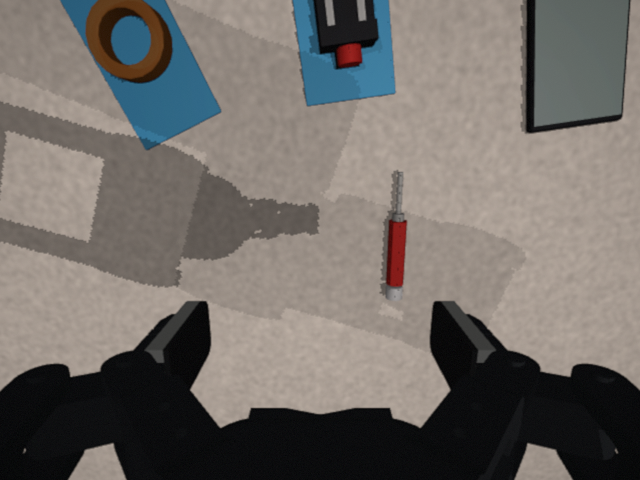

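The wrist view shows the driver aligned with the fingers, handle at (396,253), tip at (398,172), butt at (393,293). The tape at (128,40) is on its pad.

```bash
python3 -m handwheel '[[[-0.41,0.85,0.5,0],[-0.41,0.85,0.8,0],[-0.41,0.86,0.9,0],[0,0,0.9,0],[0,0,0.9,0],[0,0,0.9,0],[0,0,0.9,0],[0,0,0.5,0],[0,0,0.25,0],[0,0,0,0]]]' 60; python3 -m handwheel '[[[0,0,0,0],[0,0,0,0],[0,0,0,0],[0,0,0,0],[0,0,0,0],[0,0,0,0]]]' 4 40;python3 -c "
from h import *
plan(466.5,275,60,85)"
```

```text
t: 23.02
tcp_pos: [0.6257, -0.2928, 0.0047]
tool_rot: [0.792, 0.61, -0.0, -0.0]
force: [-0.0, 0.4, 0.4]
finger_gap: 0.705
gripper_force: 0.0
t: 23.78
tcp_pos: [0.6262, -0.2932, 0.0057]
tool_rot: [0.792, 0.61, 0.0, 0.001]
force: [-0.9, 0.3, 6.1]
finger_gap: 0.158
gripper_force: 41.4
t 23.77 tcp [ 626.2 -293.2    5.7] ang 75.2 tilt [ 0.001 -0.001] F [-0.9  0.3  6.1] gap 0.158 grip 41.4
shift units [ 20.35 -11.97  -2.2 ] turn units -1.63
```

```bash
python3 -m handwheel '[[[0,0,-0.6,0],[0,0,-0.9,0],[0,0,-0.9,-0.81],[0,0,-0.9,-0.82],[0.6,-0.2,0,0],[1,-0.4,0,0],[1,-0.4,0,0],[1,-0.4,0,0],[1,-0.4,0,0],[1,-0.4,0,0],[1,-0.4,0,0],[1,-0.4,0,0],[1,-0.4,0,0],[1,-0.4,0,0],[1,-0.4,0,0],[1,-0.4,0,0],[1,-0.4,0,0],[1,-0.4,0,0],[1,-0.4,0,0],[1,-0.4,0,0]]]';python3 -m handwheel '[[[1,-0.4,0,0],[1,-0.4,0,0],[1,-0.4,0,0],[1,-0.4,0,0],[0,0,0,0],[0,0,0,0]]]'
python3 - <<'E'
from h import *
plan(466.2,273,8,85)
look('wrist','w7')
E
```

```text
t: 26.28
tcp_pos: [0.5042, 0.1107, 0.0873]
tool_rot: [0.737, 0.676, -0.0, -0.0]
force: [-1.0, 0.1, -0.1]
finger_gap: 0.157
gripper_force: 40.7
t: 27.02
tcp_pos: [0.4738, 0.2123, 0.0873]
tool_rot: [0.737, 0.676, -0.0, 0.0]
force: [1.2, 0.2, -0.6]
finger_gap: 0.158
gripper_force: 40.7
t 27.02 tcp [473.8 212.3  87.3] ang 85.0 tilt [ 0. -0.] F [ 1.2  0.2 -0.6] gap 0.158 grip 40.7
shift units [ 2.39 -0.51  3.17] turn units 0.01
```

View pics/w7.png

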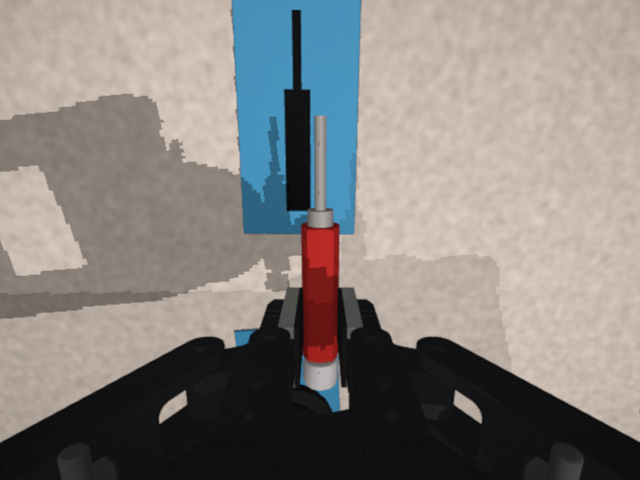

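The wrist view shows the driver held straight, tip at (320,116), parallel to the outline at (297,150) with the blade the same way.

```bash
python3 -m handwheel '[[[0.7,-0.17,0,0],[0.8,-0.17,0,0],[0.89,-0.17,0.3,0],[0,0,0.8,0],[0,0,0.8,0],[0,0,0.7,0],[0,0,0.4,0],[0,0,0.15,0],[0,0,0,0]]]'; python3 -c "
from h import *
plan(466.2,273,8,85)"
```

```text
t: 28.2
tcp_pos: [0.4668, 0.273, 0.0089]
tool_rot: [0.737, 0.676, 0.0, 0.0]
force: [-0.5, -1.3, -0.8]
finger_gap: 0.16
gripper_force: 40.7
t 28.20 tcp [466.8 273.    8.9] ang 85.0 tilt [0.001 0.   ] F [-0.5 -1.3 -0.8] gap 0.160 grip 40.7
shift units [-0.   -0.03  0.04] turn units -0.0
```

```bash
python3 -m handwheel '[[[0,-0.02,0.05,0],[0,0,0,0]]]'; python3 -m handwheel '[[[0,0,0,0],[0,0,0,0],[0,0,0,0]]]' 40; python3 -m handwheel '[[[0,0,-0.5,0],[0,0,-1,0],[0,0,-1,0],[0,0,-1,0],[-0.8,1,-1,0],[-1,1,-1,0],[-1,1,-1,0],[-1,1,-1,0],[-1,1,-1,0],[-1,1,0,0],[0,0,0,0],[0,0,0,0]]]'
python3 - <<'E'
from h import *
plan(466,273,8,85)
for n in("wrist","scene","side"):
    p,W=look(n,n+"9"); M=masks(p)
    for k in('blue','red','amber','yellow','black'):
        for b in blobs(M[k],W,60): print(n,k,*b)
    for nm,x,y in(("clamp",.628,-.0855),("sucker",.4428,.09),("tape",.472,-.075),("driver",.468,.2945)):
        m=(abs(W[...,0]-x)<.05)&(abs(W[...,1]-y)<.065)&(W[...,2]>.0085)&(W[...,2]<.055)
        q=W[m]*1000
        if len(q)>30: print(n,nm,np.round(np.concatenate([np.ravel(t) for t in cv2.minAreaRect(q[:,:2].astype(np.float32))]),1))
E
```

```text
t: 28.45
tcp_pos: [0.4669, 0.2731, 0.0086]
tool_rot: [0.737, 0.676, 0.001, 0.001]
force: [0.5, -0.9, 5.9]
finger_gap: 0.162
gripper_force: 41.6
t: 28.82
tcp_pos: [0.4659, 0.273, 0.0072]
tool_rot: [0.737, 0.676, -0.0, -0.0]
force: [-0.2, 0.1, -0.1]
finger_gap: 0.465
gripper_force: 0.0
t: 30.32
tcp_pos: [0.6017, 0.1158, 0.2198]
tool_rot: [0.737, 0.676, -0.0, -0.001]
force: [-0.9, -0.6, -0.5]
finger_gap: 0.469
gripper_force: 0.0
t 30.32 tcp [601.7 115.8 219.8] ang 85.0 tilt [-0.002  0.   ] F [-0.9 -0.6 -0.5] gap 0.469 grip 0.0
shift units [ 5.79 -5.94  8.48] turn units 0.0
wrist blue [153.  56.] 6666 [465.3 268.8] [88.2 70. ] 85.1 [0.7 2.  3.3]
wrist blue [166. 245.] 6484 [442.8  90. ] [138.5  69.5] 87.7 [0.8 2.  3.3]
wrist blue [343. 361.] 1725 [623.    4.2] [242.1  50.9] 86.7 [1.  2.2 3.5]
wrist blue [190. 344.] 342 [505.2  50.1] [207.4  25.2] 47.8 [  0.8   2.1 262.9]
wrist blue [382. 398.] 119 [637.6   9.9] [ 10.2 249.1] 7.8 [  1.2   2.5 298.6]
wrist red [147.  36.] 1352 [468.6 280.7] [56.1 13.2] 85.1 [ 9.4 16.3 18.1]
wrist red [449. 206.] 110 [725.8 113.3] [ 8.2 12.6] 75.7 [ 8.1 11.
[... 1819 characters left out ...]
3.1]
side red [397. 409.] 285 [467.2 278.3] [65.8 13.9] 84.2 [12.1 17.8 19.5]
side amber [393. 277.] 263 [472.5 -70.1] [52.1 49.9] 50.8 [ 5.8 18.7 22.3]
side yellow [410. 319.] 155 [445.1  94.4] [16.2 15.5] 55.7 [20.8 35.9 45.9]
side black [250. 262.] 152 [ 766.6 -125.5] [158.3  59.1] 58.7 [1.4 6.3 9.4]
side black [321. 267.] 380 [628.8 -78.4] [76.8 40.3] 81.2 [ 4.5 20.3 28.2]
side black [260. 314.] 245 [719.7  89.3] [48. 26.] 78.2 [ 2.8 12.2 17.7]
side black [409. 332.] 441 [444.2  95.6] [47.9 54.2] 87.3 [ 3.8  9.6 17.8]
side clamp [630.4 -83.5  95.1  41.   82.9]
side sucker [445.8  91.8  51.6  52.8  79.2]
side tape [474.1 -72.9  54.4  55.2  14. ]
side driver [469.5 294.9 110.9  14.9  85.2]
```

View pics/side9.png

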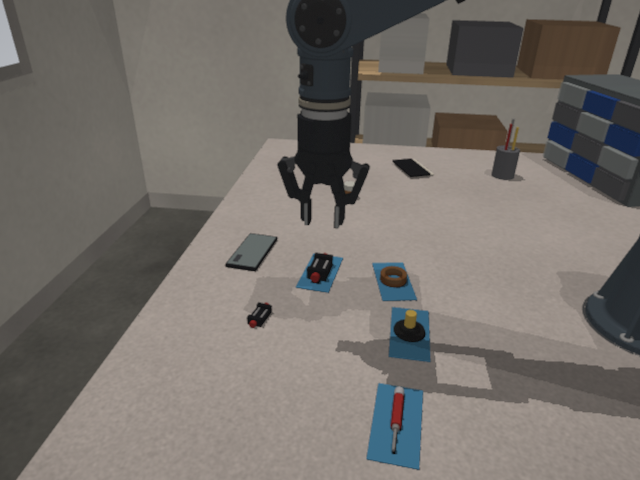

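View pics/wrist9.png

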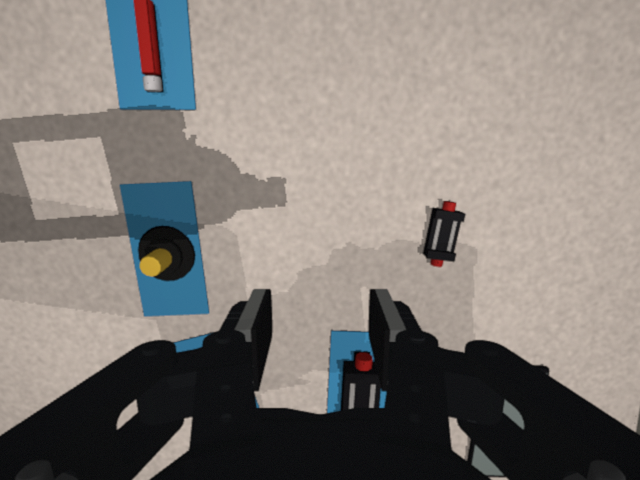

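Both views show all four things flat on their pads: side pixels are driver (397,415), sucker (409,328), tape (394,277) and clamp (320,268). Measured offsets are about 3 mm in the side and wrist views. The scene camera's sucker reading is looser but still inside the limit. The phone is unmoved, and nothing went near the jar.

```bash
python3 -c "
from station import *
print(sign_off())"
```

```text
the job is handed in; nothing more can be done
None
```

The job is handed in at about 30 s: driver, clamp, sucker and tape each lie on their own pads, about 3 mm off by the closest camera views, and I never went near the phone or jar; the hand-in gave no verdict.

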